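# Load an egg into the egg steriliser's spring tray

### The arm

A 7-joint arm with a two-finger parallel gripper is mounted at the origin on the work surface. World frame = base frame: x ahead of the robot, y to its left, z up, the work surface at z = 0. Lengths are in m, angles in rad, forces in N, time in s.
With the tool pointing down it reaches from about 0.4 to 0.85 m from the base axis. Payload 4.5 kg.
Tool frame: the origin (TCP) lies between the finger pads; the fingertips stand 22 mm ahead of it and the grasp point (between the pads) lies 3 mm ahead of it; z points along the fingers, y is the direction in which the jaws open and shut (so a half turn about z gives the same grasp; the last joint's range is limited). The gripper opens to 85 mm and grips with 20 to 120 N. Pads are 22 mm wide; open, the fingers measure 114 mm over their backs; the gripper's body (76 mm by 85 mm) begins 54 mm behind the grasp point. The pads swing forward as they close: fully open they stand 13 mm farther back than shut.
Start: joints at [0.034, 0.689, -0.195, 1.565, 0.157, 0.902, -0.215], TCP at [0.625, 0, 0.253] pointing down, gripper open.
Joint ranges: [-3.01, 3.01], [-0.46, 2.08], [-1.47, 1.51], [0.13, 2.56], [-1, 4.14], [0.04, 2.09], [-2.66, 2.66]. Speed limits (rad/s): [2.57, 2.57, 3.14, 3.14, 3.14, 3.14, 3.14].

### API

Orientations are given as a rotation vector (axis times angle).
In Python, from bench import monitor, cams, order gives the robot as it stands. The module is installed in compiled form; this text tells all that it offers.
- The arm moves only by the shell command python3 -m handwheel 'ROWS' [FORCE]. ROWS is JSON, one flat list of numbers, 5 for each row, row after row: the closure, from 0 (fully open) to 1 (shut), then the shift along the tool's x, y, z in units of 25 mm (1.0 is 25 mm), then the turn about the tool's z in units of 5 degrees (1.0 is 5 degrees). A call has 1 to 8 rows; each row shifts and turns the commanded pose from where the row before left it, along the tool's axes as they then stand; what a row does not reach is not made up. A row lasts 1/12 s, in which the tool goes at most 41.7 mm and 7.16 degrees, less where a joint would pass 70% of its speed; a pose out of reach is approached as far as the arm can. A call is refused whole if a number of a shift passes 1 or a number of a turn 1, either way. A call with a gripper value outside its range is refused whole. The fingers move at their own pace and stop on an object; FORCE is the grip in N (left out, the last holds). Time passes only in rows, so rows that do not move let the fingers close. It gives the time, the measured TCP pose, the force and the opening at its end, in the units of the state.
- monitor.get_obs(): the state, without advancing time (a new reading comes with each control period).
- cams.get_image(name): name is "scene" or "side" or "wrist"; returns the picture (400x640x3 uint8, red, green, blue); there is no depth.
- cams.camera_info(name): a dict with "K" (3x3 intrinsics, pixels), "xyz" and "orientation" of the camera in the world; the wrist camera has in their place "hand_eye" (4x4, takes a point from camera to tool coordinates, whose origin is the TCP and whose axes are the flange's). Camera axes: x right, y down, z forward; pixel columns grow to the right and rows downward; lengths in m; the calibration is good to about 2 mm. A picture is of the moment at which its call begins: read the wrist's pose just before it. camera_info takes no time and is no camera call.
- order.sign_off(): hands the job in, once; it reports no verdict.
The state is a dict: "clock": time; "qpos": joint angles; "dq": joint speeds; "joint_efforts": joint torques, N m; "tcp_pos": TCP position; "tool_rot": TCP orientation; "wrist_force": force on the tool from outside, world axes, zero at the start; "moment": the same for the moment, N m; "opening": finger opening in m.
Only numpy, scipy, OpenCV 4.12 (cv2) and the standard library are available. Lean on these libraries where they do the work, as an engineer would, in place of code of your own. Each camera call takes 0.05 s, during which the arm holds its last target. There are 200 camera calls.

### The job

Press the round key on top of the white egg steriliser so that its half-shut tray springs out, take the brown egg from its little stand and set it gently, upright and without dropping it, in the cup of the tray, then push the tray past its first catch, fully home, until it clicks a second time and stays shut. Push gently, with no more than 20 N on the tray, and leave the jar, bowl and spatula where they are.

Things in the scene. Friction and masses are not known exactly. Their poses are not given: they have to be found in the camera images.
- steriliser: White box, fixed to the counter: 200 mm deep, 200 mm wide, 118 mm tall. Origin at counter height, at the middle of the foot of its front face; its x axis points horizontally into the box (away from the user), y to the left seen from the user, z up. The tray comes out along its -x axis.
- button_top (a point): Centre of the top of the round steel key (32 mm diameter) on the roof, 55 mm behind the front face and 65 mm to the left of the middle; 136 mm above the counter when up.
- button (a joint): Travel of the key in m: 0 up, 0.010 fully down (a soft stop). Its spring starts at about 2.5 N and reaches 6 N fully down. The catch lets go at 4 to 8 mm. The key's tooth is the catch itself: it also dips and springs back up at each click of the tray.
- tray (a joint): How far the tray is out, in m. Two-step catch: it starts on the first step, at about 0.0295 (half shut); freed, a spring drives it out to 0.12 in 2 s. Closing: 1 to 4 N of spring, 5 to 9 N over each step. The second, home step lies at -0.001 to 0.016 (units differ, not visible); 1.5 mm past it a rubber buffer blocks. Let go short of it, the tray goes back to the first step or out.
- tray_front (a point): Middle of the outer face of the tray's flat upright steel front, 80 mm above the counter: the place to push, along the steriliser's x, with at most 20 N (a knock counts: meet it slower than 50 mm/s). The front is 190 mm wide, 12 mm thick and reaches from 14 to 106 mm above the counter; its outer face is 18 mm before the box's front face, plus what joint tray reads.
- tray_cup (a point): Centre of the rim of the tray's round egg cup (38 mm outside, 23 mm bore, 10 mm tall), 30 mm above the counter and 62 mm behind the outer face of the tray's front. The cup stands on a flat tray floor 100 mm wide whose top is 20 mm above the counter; with the tray out the cup is 76 mm before the box's front face.
- egg: Brown hen's egg, 57 mm tall, 44 mm across at its widest, 60 g, standing upright on its blunt end in the stand. Its z axis points up along the egg; origin at its lower end.
- egg_center (a point): Middle of the egg's widest section, 27 mm above its lower end; the best height to grip it. Seated in the stand or in the tray's cup it is about 52 mm above the counter (22 mm above the rim).
- stand: Egg stand fixed to the counter: a 68 mm dark steel foot with a cup like the tray's, rim 30 mm above the counter. Origin under its middle, at counter height.
- jar: White jar with a steel lid, 64 mm diameter, 85 mm tall, loose; origin under its middle. To be left alone.
- bowl: Steel bowl, 120 mm across, 50 mm tall, loose; origin under its middle. To be left alone.
- spatula: Spatula with a black handle, 240 mm long, lying on the counter, loose. To be left alone.
Not all that is in view belongs to the job. Leave any green look-alike of the egg alone.

How it is judged:
On the way, in this order (a step that is already met when the one before it is completed fails the run):
1. the tray has sprung out with the egg still in the stand (value of joint tray above 0.1 m and horizontal distance between egg_center and stand below 0.02 m), for 0.1 s.
2. the egg stands released in the cup of the open tray (value of joint tray above 0.07 m and horizontal distance between egg_center and tray_cup below 0.008 m and height (world z) of egg_center below 0.058 m and angle between egg's own z axis and vertical below 0.3 rad and contact force between the fingers and egg below 0.05 N), for 0.2 s.
At the end, for the whole second after the job is handed in: the tray stays latched shut by itself (tray joint under 19 mm, so on its home step), the key is up (under 2 mm), and the egg stands at rest in the tray's cup: its middle within 8 mm of the cup's axis and 44 to 58 mm above the counter, upright within 0.3 rad (value of joint tray below 0.019 m and value of joint button below 0.002 m and horizontal distance between egg_center and tray_cup below 0.008 m and height (world z) of egg_center between 0.044 and 0.058 m and angle between egg's own z axis and vertical below 0.3 rad and linear speed of egg below 0.02 m/s); the robot touches nothing.
It fails at once if the robot pushes on the tray with more than 20 N (contact force between any of the fingers, the arm and tray above 20 N).
It fails at once if the robot presses on the steriliser, or its key with more than 30 N (contact force between any of the fingers, the arm and steriliser above 30 N).
It fails at once if the egg is dropped (moves faster than 0.6 m/s while not held) (contact force between the fingers and egg below 0.05 N and linear speed of egg above 0.6 m/s).
It fails at once if the jar, the bowl or the spatula is moved by more than 30 mm (distance of any of jar, bowl, spatula from where it was at the start of the episode above 0.03 m).
It also fails if it takes over 72 s, if anything falls off the work surface, if the arm or the gripper's body presses on something with over 40 N, if the wrist force passes 120 N, or if a joint passes its speed limit or range.

## Working session

There is one attempt and no reset: what is moved stays moved. The work goes in short steps, Python scripts to look and compute and a shell command to move; the robot and the scene stay as the last step left them, time stands still between calls to the robot, and variables do not carry over. Pictures are saved under pics/ and viewed, about 8 in all and at most 12, crops included, and the job is handed in when it is done.

```bash
mkdir -p pics; cat > h.py <<'E'
import numpy as np, cv2
from bench import monitor, cams, order
from scipy.spatial.transform import Rotation as R
def cam(name,obs=None):
    c=cams.camera_info(name);K=np.array(c["K"])
    if name=="wrist":
        o=obs or monitor.get_obs();T=np.eye(4);T[:3,:3]=R.from_rotvec(o["tool_rot"]).as_matrix();T[:3,3]=o["tcp_pos"]
        M=T@np.array(c["hand_eye"]);return K,M[:3,:3],M[:3,3]
    q=np.array(c["orientation"]);Rm=R.from_rotvec(q).as_matrix() if q.size==3 else q
    return K,Rm,np.array(c["xyz"])
def ray(C,uv):
    K,Rm,p=C;d=Rm@np.linalg.inv(K)@np.array([uv[0],uv[1],1.]);return p,d/np.linalg.norm(d)
def onz(C,uv,z):
    p,d=ray(C,uv);return p+d*(z-p[2])/d[2]
def proj(C,X):
    K,Rm,p=C;v=K@(Rm.T@(np.array(X)-p));return v[:2]/v[2]
def tri(rs):
    A=sum(np.eye(3)-np.outer(d,d) for p,d in rs);b=sum((np.eye(3)-np.outer(d,d))@p for p,d in rs);return np.linalg.solve(A,b)
def st():
    o=monitor.get_obs();print({k:np.round(o[k],4).tolist() for k in("clock","tcp_pos","tool_rot","wrist_force","opening")});return o
E
python3 - <<'E'
from h import *
o=st()
for n in("scene","side","wrist"):
    C=cam(n,monitor.get_obs());im=cams.get_image(n);cv2.imwrite(f"pics/{n}0.png",im[:,:,::-1]);print(n,cams.camera_info(n))
E
```

```text
{'clock': 0.0, 'tcp_pos': [0.6244, -0.0001, 0.2525], 'tool_rot': [-2.2205, -2.2206, 0.0023], 'wrist_force': [0.5083, -0.3106, -0.3572], 'opening': 0.0851}
scene {'K': array([[386.34895965,   0.        , 323.47884322],
       [  0.        , 386.34895965, 204.2329561 ],
       [  0.        ,   0.        ,   1.        ]]), 'xyz': array([ 1.05271372, -0.21834238,  0.94773376]), 'orientation': array([-2.1399186 , -1.56794944,  0.42708942])}
side {'K': array([[509.61821816,   0.        , 316.91466631],
       [  0.        , 509.61821816, 202.22258702],
       [  0.        ,   0.        ,   1.        ]]), 'xyz': array([0.49453748, 0.83586405, 0.93470937]), 'orientation': array([-0.11421565,  2.84531128, -1.27273689])}
wrist {'K': array([[299.01601323,   0.        , 322.38029867],
       [  0.        , 299.01601323, 201.29242625],
       [  0.        ,   0.        ,   1.        ]]), 'hand_eye': array([[ 9.10743852e-04, -9.57120727e-01, -2.89687910e-01,
         7.36318949e-02],
       [ 9.99999320e-01,  6.60554466e-04,  9.61423835e-04,
         6.59779678e-04],
       [-7.28844036e-04, -2.89688589e-01,  9.57120677e-01,
        -1.19730964e-01],
       [ 0.00000000e+00,  0.00000000e+00,  0.00000000e+00,
         1.00000000e+00]])}
```

View pics/scene0.png

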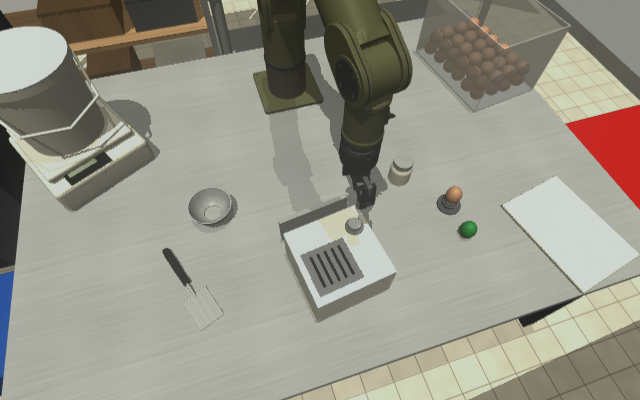

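View pics/side0.png

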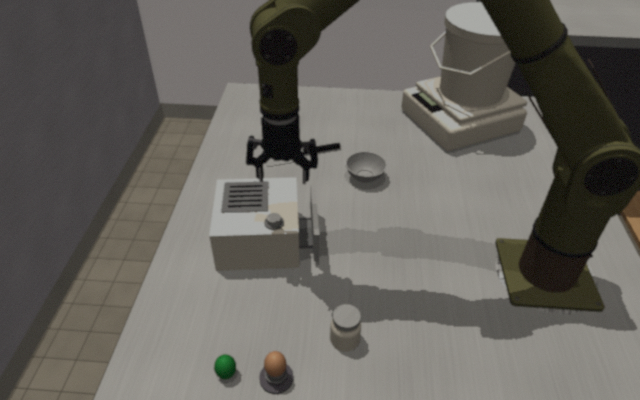

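Scene picture: the steriliser's front faces the robot (roof corners near (285,240), (365,205), (395,270), (318,305)), key at ~(354,226), brown egg at ~(454,194), green look-alike at (468,230). Side picture: key at ~(274,221), egg at ~(275,365), jar at (345,328).

```bash
cat > m.py <<'E'
from h import *
def egg(n,im,C=None):
    hsv=cv2.cvtColor(im,cv2.COLOR_RGB2HSV)
    m=cv2.inRange(hsv,(5,90,60),(18,255,255))
    k,l,s,c=cv2.connectedComponentsWithStats(m)
    return [(np.round(c[i],1).tolist(),s[i].tolist()) for i in range(1,k) if s[i,4]>60]
E
python3 - <<'E'
from m import *
for n in("scene","side","wrist"):
    im=cv2.imread(f"pics/{n}0.png")[:,:,::-1].copy();C=cam(n)
    print(n,egg(n,im))
    hsv=cv2.cvtColor(im,cv2.COLOR_RGB2HSV)
    m=cv2.inRange(hsv,(0,0,185),(180,60,255))
    for c in cv2.findContours(m,0,2)[0]:
        if cv2.contourArea(c)>1500:
            h=cv2.convexHull(c);a=cv2.approxPolyDP(h,6,True)[:,0]
            print("white",[(p.tolist(),np.round(onz(C,p,.118)[:2],3).tolist()) for p in a])
s=cv2.imread("pics/scene0.png")[180:330,260:420];d=cv2.imread("pics/side0.png")[160:285,195:345]
w=cv2.imread("pics/wrist0.png")
a=cv2.resize(s,(400,375),interpolation=2);b=cv2.resize(d,(400,333),interpolation=2)
cv=np.zeros((600,800,3),np.uint8);cv[:375,:400]=a;cv[:333,400:]=b;cv[375:600,:360]=cv2.resize(w,(360,225))
cv2.imwrite("pics/c1.png",cv)
E
```

```text
scene [([100.3, 30.7], [4, 0, 204, 78, 6441]), ([147.2, 62.9], [139, 58, 16, 11, 129]), ([453.8, 194.1], [446, 187, 16, 16, 191])]
white [([639, 277], [0.97, 0.582]), ([638, 320], [1.049, 0.51]), ([471, 398], [1.073, 0.089]), ([336, 399], [0.995, -0.161]), ([334, 383], [0.968, -0.155])]
white [([354, 206], [0.596, 0.023]), ([396, 271], [0.789, 0.055]), ([318, 307], [0.814, -0.14]), ([284, 234], [0.62, -0.165])]
white [([554, 176], [0.667, 0.567]), ([639, 254], [0.922, 0.624]), ([584, 292], [0.961, 0.438]), ([503, 206], [0.708, 0.385])]
white [([534, 87], [0.352, 0.717]), ([568, 33], [0.147, 0.994]), ([639, 103], [0.507, 0.988]), ([563, 122], [0.506, 0.712])]
white [([63, 38], [-0.322, -0.689]), ([66, 51], [-0.247, -0.677]), ([55, 69], [-0.164, -0.708]), ([0, 93], [-0.096, -0.86]), ([0, 32], [-0.417, -0.892]), ([41, 27], [-0.407, -0.762])]
side [([633.3, 216.8], [622, 191, 18, 57, 574]), ([274.8, 363.7], [265, 352, 21, 24, 408])]
wrist []
```

View pics/c1.png

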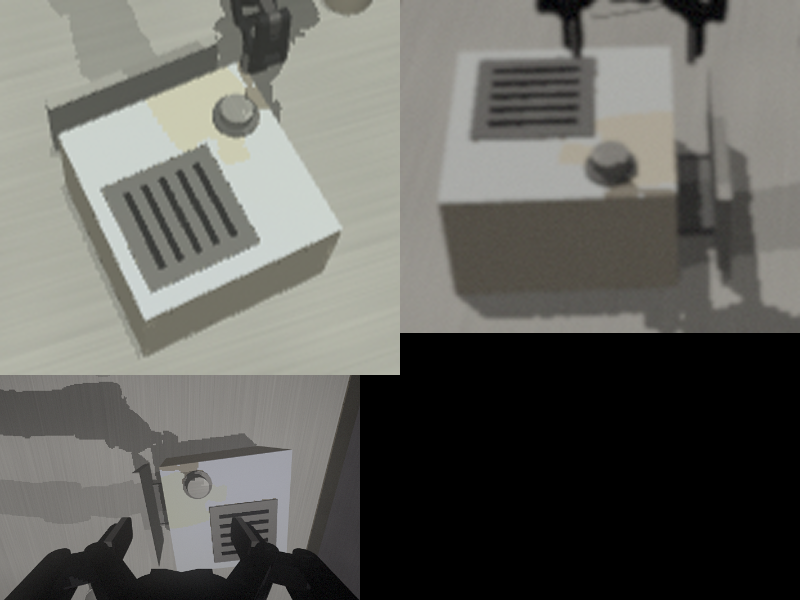

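Crop: key top at scene (354,222), side (274,218), wrist (352,194); roof corners in the side view ≈ (217,178), (295,177), (298,232), (210,236); tray slightly out towards the robot.

```bash
python3 - <<'E'
from h import *
S,D,W=cam("scene"),cam("side"),cam("wrist")
K=[onz(S,(354,222.4),.136),onz(D,(273.8,218.2),.136),onz(W,(352,193.8),.136)]
print("key",np.round(K,4))
print("tri",tri([ray(S,(354,222.4)),ray(D,(273.8,218.2)),ray(W,(352,193.8))]))
e=tri([ray(S,(453.8,194.1)),ray(D,(274.8,363.7))]);print("egg",e)
print([onz(C,p,.053) for C,p in((S,(453.8,194.1)),(D,(274.8,363.7)))])
for C,ps in((S,[(284,234),(396,271),(318,307)]),(D,[(217,178),(295.5,177),(298.5,232),(210,236)]),(W,[(285,(465-375)*1.7778),(518,(450-375)*1.7778)])):
    print("roof",[np.round(onz(C,p,.118)[:2],4).tolist() for p in ps])
E
```

```text
key [[0.6495 0.0017 0.136 ]
 [0.6482 0.0078 0.136 ]
 [0.6496 0.0085 0.136 ]]
tri [0.64882587 0.00479364 0.13212691]
egg [0.60624394 0.32155748 0.05252706]
[array([0.60634748, 0.32122145, 0.053     ]), array([0.60630266, 0.32191002, 0.053     ])]
roof [[0.6203, -0.1655], [0.7885, 0.0547], [0.8142, -0.1404]]
roof [[0.8152, -0.1447], [0.6178, -0.1661], [0.59, 0.0291], [0.7854, 0.0585]]
roof [[0.5934, 0.0334], [0.7879, 0.0558]]
```

```bash
python3 -m handwheel '[1,0.2,0.5,0.5,0, 1,0,0.5,0.5,0, 1,0,0,0.5,0, 1,0,0,0.5,0, 1,0,0,0.5,0, 1,0,0,0.4,0, 1,0,0,0.2,0, 1,0,0,0,0]' 30; python3 -m handwheel '[1,0,0,0.1,0, 1,0,0,0.1,0, 1,0,0,0,0]'
```

```text
clock: 0.82
tcp_pos: [0.6491, 0.005, 0.1744]
tool_rot: [-2.22, -2.22, 0.003]
wrist_force: [0.5, -0.0, 0.5]
opening: 0.0001
clock: 1.07
tcp_pos: [0.6501, 0.005, 0.171]
tool_rot: [2.221, 2.221, 0.001]
wrist_force: [0.3, -0.5, 0.4]
opening: 0.0003
```

```bash
python3 -m handwheel '[1,0,0,0.15,0, 1,0,0,0.15,0, 1,0,0,0.15,0, 1,0,0,0.1,0, 1,0,0,0.1,0, 1,0,0,0,0]'; python3 -m handwheel '[1,0,0,0.1,0, 1,0,0,0.1,0, 1,0,0,0,0]'
```

```text
clock: 1.57
tcp_pos: [0.6499, 0.005, 0.1543]
tool_rot: [-2.221, -2.221, 0.0]
wrist_force: [-0.2, 0.6, 0.9]
opening: -0.0003
clock: 1.82
tcp_pos: [0.65, 0.005, 0.1494]
tool_rot: [-2.221, -2.221, 0.0]
wrist_force: [-1.9, 0.0, 5.8]
opening: -0.0001
```

```bash
python3 -m handwheel '[1,0,0,0.04,0, 1,0,0,0,0, 1,0,0,-0.5,0, 0.6,0,0,-1,0, 0.6,0,0,-1,0, 0.6,0.2,0,-1,-1, 0.6,1,0,-1,-1, 0.6,1,0,0,-1]'; python3 - <<'E'
from m import *
for n in("scene","side"):
    im=cams.get_image(n);cv2.imwrite(f"pics/{n}1.png",im[:,:,::-1])
s=cv2.imread("pics/scene1.png")[150:330,250:490];d=cv2.imread("pics/side1.png")[160:400,195:435]
cv=np.zeros((400,800,3),np.uint8);cv[:300,:400]=cv2.resize(s,(400,300));cv[:,400:]=cv2.resize(d,(400,400));cv2.imwrite("pics/c2.png",cv)
E
```

```text
clock: 2.48
tcp_pos: [0.6472, 0.0588, 0.2672]
tool_rot: [1.907, 2.485, 0.012]
wrist_force: [1.1, 0.9, 0.2]
opening: 0.034
```

View pics/c2.png

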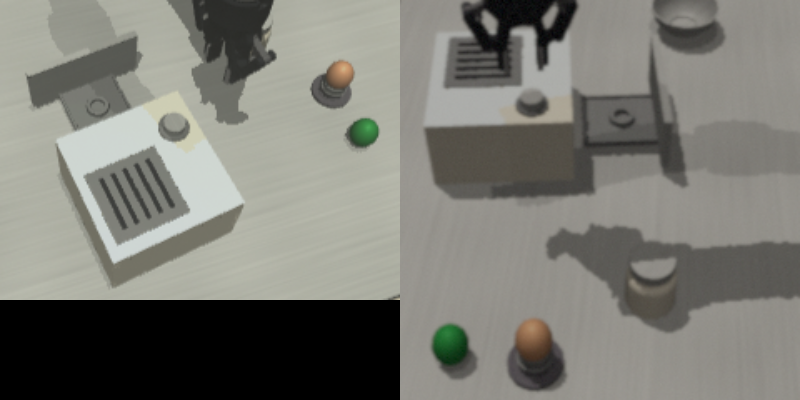

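The tray has sprung out: cup at scene ≈ (308,214), side ≈ (328,230) (maybe still sliding); egg is still in its stand at side ≈ (275,364).

```bash
python3 -m handwheel '[0.2,0,0,0,-1, 0.2,0,0,0,-1, 0.2,0,0,0,-1, 0.2,0,0,0,-1, 0.2,0,0,0,-1, 0.2,0,0,0,-1, 0.2,0,0,0,-1, 0.2,0,0,0,-1]' ; python3 -m handwheel '[0.2,0,0,0,-1, 0.2,0,0,0,-1, 0.2,0,0,0,-1, 0.2,0,0,0,-1, 0.2,0,0,0,-1, 0.2,0,0,0,-1, 0.2,0,0,0,-1, 0.2,0,0,0,-1]'; python3 - <<'E'
from h import *
o=st();print(np.round(o["qpos"],2),R.from_rotvec(o["tool_rot"]).as_matrix().round(3))
T=R.from_rotvec(o["tool_rot"]).as_matrix()
print((T.T@(np.array([.6063,.3215,.12])-o["tcp_pos"])/.025).round(2))
E
```

```text
clock: 3.25
tcp_pos: [0.6434, 0.0589, 0.261]
tool_rot: [-0.94, -2.997, 0.001]
wrist_force: [-1.2, -0.7, -0.5]
opening: 0.0681
clock: 3.92
tcp_pos: [0.6434, 0.0588, 0.2609]
tool_rot: [0.142, -3.138, 0.001]
wrist_force: [0.4, -0.5, -0.5]
opening: 0.0682
{'clock': 3.9167, 'tcp_pos': [0.6434, 0.0588, 0.2609], 'tool_rot': [0.142, -3.1378, 0.0012], 'wrist_force': [0.4405, -0.4892, -0.4658], 'opening': 0.0682}
[ 0.17  0.77 -0.65  1.47  0.5   1.07  1.07] [[-0.996 -0.09  -0.001]
 [-0.09   0.996 -0.001]
 [ 0.001 -0.001 -1.   ]]
[ 0.52 10.6   5.63]
```

```bash
python3 -m handwheel '[0.2,0.1,0.8,0,0, 0.2,0.1,1,0,0, 0.2,0.1,1,0,0, 0.2,0.1,1,0,0, 0.2,0.1,1,0,0, 0.2,0,1,0.5,0, 0.2,0,1,0.5,0, 0.2,0,1,0.5,0]'; python3 -m handwheel '[0.2,0,1,0.5,0, 0.2,0,1,0.5,0, 0.2,0,0.8,0.3,0, 0.2,0,0,0,0, 0.2,0,0,0,0]'; python3 - <<'E'
from m import *
o=st();C=cam("wrist",o);im=cams.get_image("wrist");cv2.imwrite("pics/w2.png",im[:,:,::-1])
D=cam("side");di=cams.get_image("side");S=cam("scene");si=cams.get_image("scene");cv2.imwrite("pics/s2.png",si[:,:,::-1]);cv2.imwrite("pics/d2.png",di[:,:,::-1])
E=egg("w",im);print(E);print([onz(C,e[0],.053) for e in E]);print(proj(C,[.6063,.3215,.053]))
c=np.zeros((600,800,3),np.uint8);c[:400,:640]=im[:,:,::-1];c[400:,:400]=cv2.resize(si[180:240,270:390,::-1],(400,200));c[400:,400:]=cv2.resize(di[190:265,280:430,::-1],(400,200));cv2.imwrite("pics/c3.png",c)
E
```

```text
clock: 4.58
tcp_pos: [0.6141, 0.2531, 0.2232]
tool_rot: [-0.135, 3.138, -0.001]
wrist_force: [0.9, 0.2, -0.5]
opening: 0.0682
clock: 5.0
tcp_pos: [0.6071, 0.3233, 0.1904]
tool_rot: [0.14, -3.137, 0.001]
wrist_force: [1.0, -0.3, 0.4]
opening: 0.068
{'clock': 5.0, 'tcp_pos': [0.6071, 0.3233, 0.1904], 'tool_rot': [0.1399, -3.1372, 0.0009], 'wrist_force': [1.0314, -0.3394, 0.3904], 'opening': 0.068}
[([318.6, 196.4], [296, 171, 47, 49, 1690])]
[array([0.60752795, 0.31970573, 0.053     ])]
[320.72014542 195.25666151]
```

View pics/c3.png

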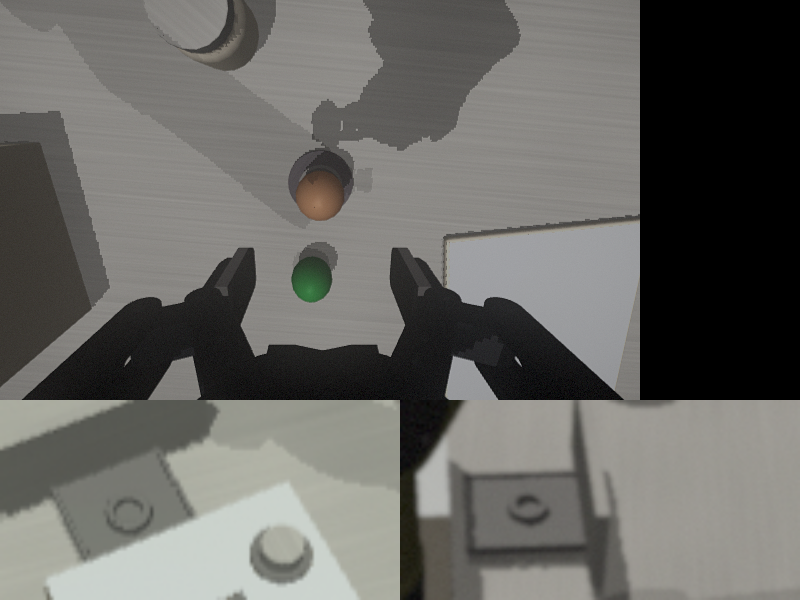

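Wrist view: egg (319,196), green one (312,280) between the jaws' lines but further off, board corner (443,237). The cup reads scene (309,213.9), side (328,230.5).

```bash
python3 - <<'E'
from h import *
S,D=cam("scene"),cam("side");o=st();W=cam("wrist",o)
print("cup",onz(S,(309,213.9),.03),onz(D,(328,230.5),.03),tri([ray(S,(309,213.9)),ray(D,(328,230.5))]))
print("board",onz(W,(443,237),.01),"green",onz(W,(312,280),.025))
T=R.from_rotvec(o["tool_rot"]).as_matrix()
print((T.T@(np.array([.6068,.3208,.057])-o["tcp_pos"])/.025).round(2))
E
```

```text
{'clock': 5.15, 'tcp_pos': [0.6091, 0.3204, 0.1914], 'tool_rot': [-0.1329, 3.1376, -0.0024], 'wrist_force': [0.7347, -0.4475, 0.8026], 'opening': 0.0683}
cup [ 0.53488824 -0.07858824  0.03      ] [ 0.52715606 -0.06936517  0.03      ] [ 0.52844415 -0.07761789  0.02077434]
board [0.65680896 0.45619781 0.01      ] green [0.71309045 0.3175301  0.025     ]
[0.1  0.03 5.38]
```

```bash
python3 -m handwheel '[0.2,0.1,0,0.8,0, 0.2,0,0,1,0, 0.2,0,0,1,0, 0.2,0,0,1,0, 0.2,0,0,0.8,0, 0.2,0,0,0.5,0, 0.2,0,0,0.3,0, 0.2,0,0,0,0]' 20; python3 -m handwheel '[1,0,0,0,0, 1,0,0,0,0, 1,0,0,0,0, 1,0,0,0,0, 1,0,0,0,0]' 20
```

```text
clock: 5.82
tcp_pos: [0.6054, 0.3209, 0.055]
tool_rot: [0.135, -3.137, 0.002]
wrist_force: [-0.0, -0.3, 0.7]
opening: 0.0682
clock: 6.23
tcp_pos: [0.6067, 0.3209, 0.0579]
tool_rot: [-0.135, 3.136, -0.003]
wrist_force: [-0.2, -3.6, 5.2]
opening: 0.0426
```

```bash
python3 -m handwheel '[1,0,0,-0.1,0, 1,0,0,-0.2,0, 1,0,0,-0.4,0, 1,0,0,-0.8,0, 1,0,0,-1,0, 1,0,0,-1,0, 1,0,0,-1,0, 1,0,0,-1,0]'; python3 - <<'E'
from m import *
o=st();im=cams.get_image("wrist");cv2.imwrite("pics/w3.png",im[:,:,::-1])
T=R.from_rotvec(o["tool_rot"]).as_matrix()
print((T.T@(np.array([.530,-.076,.18])-o["tcp_pos"])/.025).round(2))
C=cam("wrist",o);E=egg("w",im);print(E);print([onz(C,e[0],o["tcp_pos"][2]-.003) for e in E])
E
```

```text
clock: 6.9
tcp_pos: [0.6052, 0.323, 0.1959]
tool_rot: [-0.138, 3.138, 0.002]
wrist_force: [0.0, 0.3, -0.1]
opening: 0.0426
{'clock': 6.9, 'tcp_pos': [0.6052, 0.323, 0.1959], 'tool_rot': [-0.1383, 3.1379, 0.0024], 'wrist_force': [0.0209, 0.254, -0.1312], 'opening': 0.0426}
[  4.4  -15.63   0.61]
[([322.1, 279.3], [276, 225, 93, 104, 6980])]
[array([0.60718878, 0.3228167 , 0.19286335])]
```

View pics/w3.png

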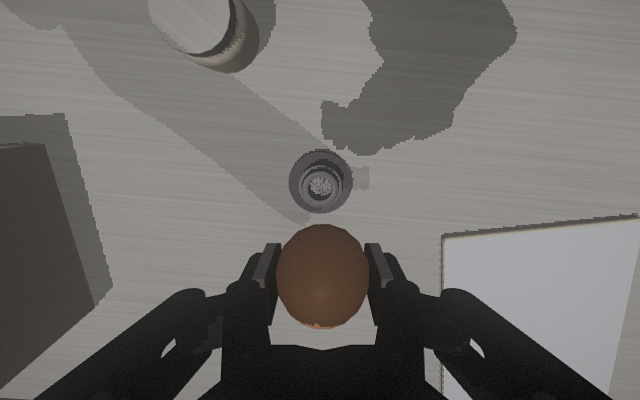

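Egg is held upright at (322,278); the empty stand shows at (321,184), so the cup will be visible the same way when hovering.

```bash
python3 -m handwheel '[1,0.2,-0.3,-0.2,-0.45, 1,0.2,-0.6,-0.2,0, 1,0.3,-1,0,0, 1,0.3,-1,0,0, 1,0.3,-1,0,0, 1,0.3,-1,0,0, 1,0.3,-1,0,0, 1,0.3,-1,0,0]'; python3 -m handwheel '[1,0.3,-1,0,0, 1,0.3,-1,0,0, 1,0.3,-1,0,0, 1,0.3,-1,0,0, 1,0.3,-1,0,0, 1,0.3,-1,0,0, 1,0.2,-1,0,0, 1,0.1,-0.8,0,0]'; python3 -m handwheel '[1,0,-0.6,0,0, 1,0,-0.3,0,0, 1,0,0,0,0, 1,0,0,0,0]' ; python3 - <<'E'
from m import *
o=st()
T=R.from_rotvec(o["tool_rot"]).as_matrix()
print((T.T@(np.array([.530,-.076,.18])-o["tcp_pos"])/.025).round(2),R.from_rotvec(o["tool_rot"]).as_matrix().round(3)[0])
im=cams.get_image("wrist");cv2.imwrite("pics/w4.png",im[:,:,::-1]);print(proj(cam("wrist",o),[.53,-.076,.03]))
E
```

```text
clock: 7.62
tcp_pos: [0.5722, 0.1439, 0.2045]
tool_rot: [-0.2, 3.134, 0.001]
wrist_force: [0.3, -1.7, -1.0]
opening: 0.0429
clock: 8.28
tcp_pos: [0.5445, -0.0577, 0.2043]
tool_rot: [-0.197, 3.135, -0.002]
wrist_force: [0.3, -0.9, -1.6]
opening: 0.0428
clock: 8.62
tcp_pos: [0.548, -0.077, 0.204]
tool_rot: [-0.199, 3.134, 0.002]
wrist_force: [0.3, 1.4, -1.6]
opening: 0.0429
{'clock': 8.6167, 'tcp_pos': [0.548, -0.077, 0.204], 'tool_rot': [-0.1993, 3.134, 0.0017], 'wrist_force': [0.2748, 1.4044, -1.5877], 'opening': 0.0429}
[0.71 0.13 0.96] [-0.992 -0.127  0.001]
[325.740925  168.5994456]
```

View pics/w4.png

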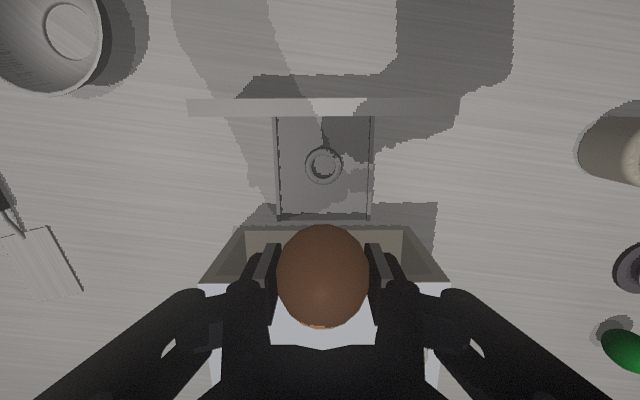

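Tray cup shows at ≈ (323,165), the tray front horizontal in the picture (yaw agrees).

```bash
python3 - <<'E'
from m import *
for f,x,y,o in(("w3",321,184,dict(tcp_pos=[.6052,.323,.1959],tool_rot=[-.1383,3.1379,.0024])),("w4",323,165,monitor.get_obs())):
    g=cv2.imread(f"pics/{f}.png",0)[y-32:y+32,x-32:x+32];g=cv2.resize(g,None,fx=4,fy=4,interpolation=2)
    c=cv2.HoughCircles(g,cv2.HOUGH_GRADIENT,1,200,param1=80,param2=15,minRadius=45,maxRadius=95)
    print(f,c)
    C=cam("wrist",o)
    for p in [(x,y)]+([] if c is None else [(c[0,0,0]/4+x-32,c[0,0,1]/4+y-32)]): print(p,onz(C,p,.03))
o=st();T=R.from_rotvec(o["tool_rot"]).as_matrix();print(T.round(4))
E
```

```text
w3 [[[124.5 138.5  85.2]]]
(321, 184) [0.6012205  0.32130875 0.03      ]
(np.float32(320.125), np.float32(186.625)) [0.60393907 0.32068364 0.03      ]
w4 [[[130.5 130.5  76. ]]]
(323, 165) [ 0.52671127 -0.07838911  0.03      ]
(np.float32(323.625), np.float32(165.625)) [ 0.52725055 -0.07769422  0.03      ]
{'clock': 8.6667, 'tcp_pos': [0.548, -0.0763, 0.204], 'tool_rot': [-0.2015, 3.134, 0.0022], 'wrist_force': [-0.5993, 1.232, -0.6203], 'opening': 0.0427}
[[-0.9918 -0.1281  0.001 ]
 [-0.1281  0.9918  0.0015]
 [-0.0012  0.0014 -1.    ]]
```

```bash
python3 -m handwheel '[1,0.3,0.06,0,0, 1,0.44,0,0.3,0, 1,0,0,0.7,0, 1,0,0,0.7,0, 1,0,0,0.7,0, 1,0,0,0.4,0, 1,0,0,0,0, 1,0,0,0,0]'; python3 - <<'E'
from m import *
P=[]
for i in range(4):
    o=monitor.get_obs();P.append(o["tcp_pos"]);im=cams.get_image("wrist")
print(np.mean(P,0),np.std(P,0))
cv2.imwrite("pics/w5.png",im[:,:,::-1]);print(proj(cam("wrist",o),[.5273,-.0777,.03]))
E
```

```text
clock: 9.33
tcp_pos: [0.5289, -0.078, 0.1336]
tool_rot: [0.201, -3.135, -0.001]
wrist_force: [0.5, -0.4, -0.2]
opening: 0.0426
[ 0.52950639 -0.07823601  0.13419931] [0.00035872 0.00019967 0.00034997]
[324.1347145  204.36193518]
```

View pics/w5.png

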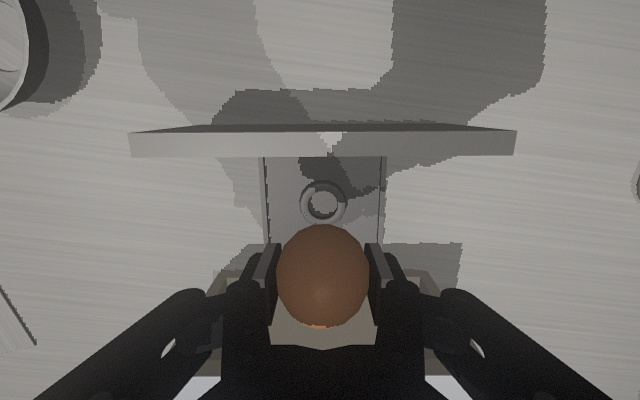

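Cup at (323,203), where predicted (324,204); lowering.

```bash
python3 -m handwheel '[1,0,0,0.5,0, 1,0,0,0.6,0, 1,0,0,0.6,0, 1,0,0,0.5,0, 1,0,0,0.3,0, 1,0,0,0.2,0, 1,0,0,0,0, 1,0,0,0,0]'; python3 -m handwheel '[1,0,0,0.08,0, 1,0,0,0.08,0, 1,0,0,0.08,0, 1,0,0,0,0, 1,0,0,0,0]'
```

```text
clock: 10.2
tcp_pos: [0.5295, -0.0788, 0.0665]
tool_rot: [-0.199, 3.135, 0.0]
wrist_force: [-0.2, 0.1, -0.6]
opening: 0.0425
clock: 10.62
tcp_pos: [0.5291, -0.0789, 0.0601]
tool_rot: [0.199, -3.135, 0.0]
wrist_force: [0.4, -0.4, -0.9]
opening: 0.0427
```

```bash
python3 -m handwheel '[1,0,0.02,0.06,0, 1,0,0,0.05,0, 1,0,0,0,0, 1,0,0,0,0]'
```

```text
clock: 10.95
tcp_pos: [0.5296, -0.0784, 0.058]
tool_rot: [-0.199, 3.134, -0.001]
wrist_force: [-1.2, -1.0, 6.0]
opening: 0.0425
```

```bash
python3 -m handwheel '[0.48,0,0,0,0, 0.46,0,0,0,0, 0.44,0,0,0,0, 0.4,0,0,0,0, 0.35,0,0,0,0, 0.3,0,0,0,0, 0.25,0,0,0,0, 0.25,0,0,0,0]';  python3 - <<'E'
from m import *
st();im=cams.get_image("wrist");cv2.imwrite("pics/w6.png",im[:,:,::-1]);print(egg(0,im))
d=cams.get_image("side")[170:290,260:420];c=np.zeros((400,800,3),np.uint8);c[:300,:400]=cv2.resize(d,(400,300))[:,:,::-1];c[:250,400:]=cv2.resize(im,(400,250))[:,:,::-1];cv2.imwrite("pics/c6.png",c)
E
```

```text
clock: 11.62
tcp_pos: [0.5291, -0.0784, 0.0573]
tool_rot: [-0.199, 3.135, 0.0]
wrist_force: [-0.2, -1.0, -0.5]
opening: 0.0639
{'clock': 11.6167, 'tcp_pos': [0.5291, -0.0784, 0.0573], 'tool_rot': [-0.1986, 3.1353, 0.0001], 'wrist_force': [-0.1713, -0.9654, -0.5048], 'opening': 0.0639}
[([321.5, 276.4], [275, 224, 93, 106, 7669])]
```

View pics/c6.png

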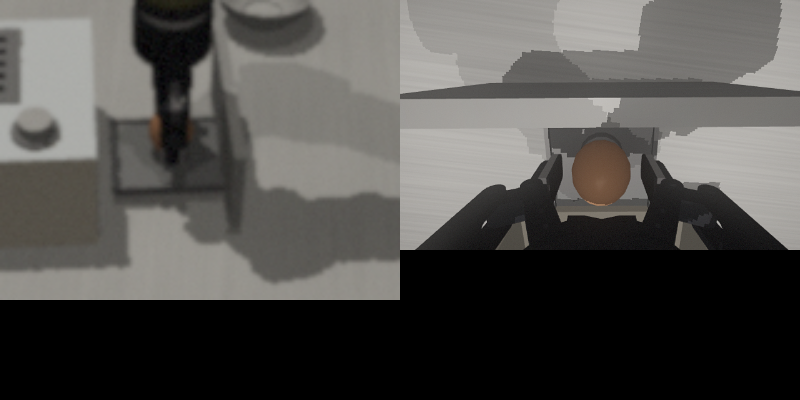

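Egg stands upright between the open fingers in the cup. Lifting off and going in front of the tray.

```bash
python3 -m handwheel '[0.25,0,0,0,0, 0.25,0,0,-0.2,0, 0.25,0,0,-0.4,0, 0.25,0,0,-0.8,0, 0.25,0,0,-1,0, 0.25,0,0,-1,0, 0.25,0,0,-1,0, 0.25,0,0,-0.6,0]';python3 -m handwheel '[1,0.5,0,0,0, 1,1,0,0,0, 1,1,0,0,0, 1,1,0,0,0, 1,0.7,0,0,0, 1,0,0,0,0, 1,0,0,0,0]'
python3 - <<'E'
from m import *
o=st();print(o["qpos"].round(2) if hasattr(o["qpos"],"round") else o["qpos"])
C=cam("wrist",o);im=cams.get_image("wrist")
S=cam("scene");si=cams.get_image("scene");D=cam("side");di=cams.get_image("side")
a,b=egg(0,si),egg(0,di);print(a,b)
for n,C_,L in(("scene",S,a),("side",D,b)):
    for e in L: print(n,e[0],onz(C_,e[0],.053))
c=np.zeros((400,800,3),np.uint8);c[:300,:400]=cv2.resize(di[170:290,260:420],(400,300))[:,:,::-1];c[:300,400:]=cv2.resize(si[160:280,260:420],(400,300))[:,:,::-1];cv2.imwrite("pics/c7.png",c)
E
```

```text
clock: 12.38
tcp_pos: [0.5299, -0.0781, 0.1857]
tool_rot: [-0.199, 3.132, -0.0]
wrist_force: [0.5, 0.6, 0.5]
opening: 0.0643
clock: 12.97
tcp_pos: [0.4247, -0.0919, 0.1832]
tool_rot: [-0.199, 3.135, -0.001]
wrist_force: [0.2, 0.2, -0.6]
opening: -0.0003
{'clock': 12.9667, 'tcp_pos': [0.4247, -0.0919, 0.1832], 'tool_rot': [-0.1988, 3.1346, -0.0012], 'wrist_force': [0.1715, 0.1993, -0.6378], 'opening': -0.0003}
[ 0.48  0.63 -0.59  2.18  0.71  0.53  1.04]
[([100.8, 31.0], [4, 0, 204, 78, 6341]), ([147.2, 62.9], [139, 58, 16, 11, 130]), ([307.8, 207.2], [301, 200, 15, 15, 179])] [([631.9, 212.8], [619, 190, 21, 58, 727]), ([327.7, 221.3], [320, 212, 16, 19, 237])]
scene [100.8, 31.0] [-0.43433702 -0.59423515  0.053     ]
scene [147.2, 62.9] [-0.20204097 -0.44503259  0.053     ]
scene [307.8, 207.2] [ 0.52677831 -0.07916694  0.053     ]
side [631.9, 212.8] [-0.24455938 -0.17651118  0.053     ]
side [327.7, 221.3] [ 0.5290081  -0.07860434  0.053     ]
```

View pics/c7.png

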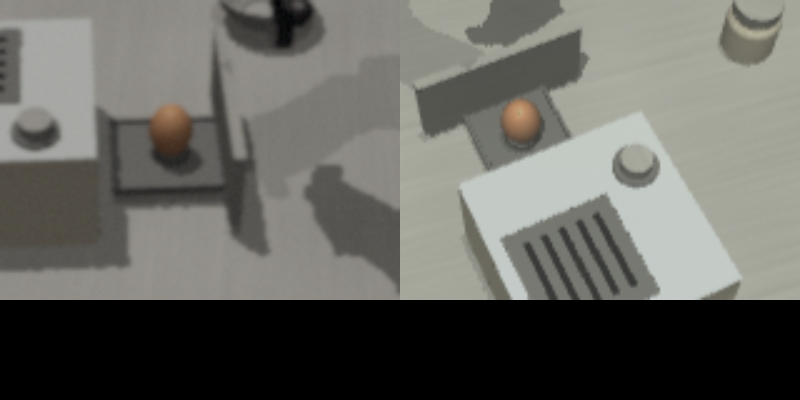

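Egg stands upright in the cup (side (328,221), scene (308,207)), at (0.528,-0.079), z as expected.

```bash
python3 -m handwheel '[1,0,0,0.5,0, 1,0,0,0.8,0, 1,0,0,0.8,0, 1,0,0,0.8,0, 1,0,0,0.5,0, 1,0,0,0.25,0, 1,0,0,0,0, 1,0,0,0,0]';python3 -m handwheel '[1,-0.15,0,0,0, 1,-0.15,0,0,0, 1,-0.15,0,0,0, 1,-0.15,0,0,0, 1,-0.15,0,0,0, 1,-0.1,0,0,0, 1,-0.06,0,0,0, 1,0,0,0,0]'
```

```text
clock: 13.78
tcp_pos: [0.4259, -0.0912, 0.0908]
tool_rot: [-0.2, 3.135, -0.0]
wrist_force: [-0.1, 0.6, 0.2]
opening: 0.0002
clock: 14.45
tcp_pos: [0.448, -0.0888, 0.0911]
tool_rot: [-0.198, 3.135, 0.0]
wrist_force: [-0.3, 0.0, -0.3]
opening: -0.0001
```

```bash
python3 -m handwheel '[1,-0.06,0,0,0, 1,-0.06,0,0,0, 1,-0.06,0,0,0, 1,-0.06,0,0,0, 1,-0.06,0,0,0, 1,-0.06,0,0,0, 1,-0.06,0,0,0, 1,-0.06,0,0,0]'
```

```text
clock: 15.12
tcp_pos: [0.4589, -0.0873, 0.091]
tool_rot: [0.199, -3.134, 0.0]
wrist_force: [-2.3, 0.8, 1.0]
opening: -0.0
```

```bash
for i in 1; do python3 -m handwheel '[1,-0.08,0,0,0, 1,-0.1,0,0,0, 1,-0.12,0,0,0, 1,-0.12,0,0,0, 1,-0.12,0,0,0, 1,-0.12,0,0,0, 1,-0.12,0,0,0, 1,-0.12,0,0,0]'; done; python3 -m handwheel '[1,-0.12,0,0,0, 1,-0.12,0,0,0, 1,-0.12,0,0,0, 1,-0.12,0,0,0, 1,-0.12,0,0,0, 1,-0.12,0,0,0, 1,-0.12,0,0,0, 1,-0.12,0,0,0]'; python3 -m handwheel '[1,-0.12,0,0,0, 1,-0.12,0,0,0, 1,-0.12,0,0,0, 1,-0.12,0,0,0, 1,-0.1,0,0,0, 1,-0.1,0,0,0, 1,-0.08,0,0,0, 1,-0.06,0,0,0]'
```

```text
clock: 15.78
tcp_pos: [0.4819, -0.0843, 0.091]
tool_rot: [0.199, -3.135, -0.0]
wrist_force: [-3.0, 1.1, 1.3]
opening: 0.0
clock: 16.45
tcp_pos: [0.5057, -0.0811, 0.091]
tool_rot: [0.199, -3.135, -0.001]
wrist_force: [-3.6, 2.2, 0.1]
opening: 0.0003
clock: 17.12
tcp_pos: [0.5261, -0.0787, 0.091]
tool_rot: [-0.199, 3.135, 0.0]
wrist_force: [-3.2, 2.5, 0.7]
opening: -0.0001
```

Now slowly over the first step (about x = 0.547).

```bash
python3 -m handwheel '[1,-0.06,0,0,0, 1,-0.06,0,0,0, 1,-0.06,0,0,0, 1,-0.06,0,0,0, 1,-0.06,0,0,0, 1,-0.06,0,0,0, 1,-0.06,0,0,0, 1,-0.06,0,0,0]'; python3 -m handwheel '[1,-0.06,0,0,0, 1,-0.06,0,0,0, 1,-0.06,0,0,0, 1,-0.06,0,0,0]'; python3 -m handwheel '[1,-0.06,0,0,0, 1,-0.06,0,0,0, 1,-0.06,0,0,0, 1,-0.06,0,0,0]'
```

```text
clock: 17.78
tcp_pos: [0.5353, -0.0776, 0.091]
tool_rot: [0.198, -3.13, 0.002]
wrist_force: [-10.8, 2.8, 7.0]
opening: -0.0001
clock: 18.12
tcp_pos: [0.5413, -0.0768, 0.091]
tool_rot: [0.199, -3.131, 0.001]
wrist_force: [-7.2, 3.3, 2.5]
opening: 0.0001
clock: 18.45
tcp_pos: [0.5487, -0.076, 0.091]
tool_rot: [0.198, -3.133, 0.001]
wrist_force: [-7.2, 2.7, 4.8]
opening: 0.0001
```

```bash
for i in 1; do python3 -m handwheel '[1,-0.04,0,0,0, 1,-0.04,0,0,0]';python3 -m handwheel '[1,-0.04,0,0,0, 1,-0.04,0,0,0]';python3 -m handwheel '[1,-0.04,0,0,0, 1,-0.04,0,0,0]';python3 -m handwheel '[1,-0.04,0,0,0, 1,-0.04,0,0,0]'; done | egrep 'tcp|force'
```

```text
tcp_pos: [0.5503, -0.0757, 0.091]
wrist_force: [-7.7, 1.9, 3.4]
tcp_pos: [0.5521, -0.0755, 0.091]
wrist_force: [-8.1, 1.7, 4.9]
tcp_pos: [0.5539, -0.0753, 0.091]
wrist_force: [-8.6, 2.7, 4.3]
tcp_pos: [0.5557, -0.075, 0.091]
wrist_force: [-7.7, 2.0, 4.7]
```

```bash
(python3 -m handwheel '[1,-0.04,0,0,0, 1,-0.04,0,0,0]';python3 -m handwheel '[1,-0.04,0,0,0, 1,-0.04,0,0,0]';python3 -m handwheel '[1,-0.04,0,0,0, 1,-0.04,0,0,0]') | egrep 'tcp|force'
```

```text
tcp_pos: [0.5575, -0.0748, 0.091]
wrist_force: [-9.8, 3.1, 5.9]
tcp_pos: [0.5598, -0.0745, 0.091]
wrist_force: [-7.0, 2.8, 4.0]
tcp_pos: [0.5625, -0.0741, 0.091]
wrist_force: [-6.3, 1.5, 2.0]
```

```bash
(python3 -m handwheel '[1,-0.04,0,0,0]';python3 -m handwheel '[1,-0.04,0,0,0]';python3 -m handwheel '[1,-0.04,0,0,0]') | egrep 'tcp|force'
```

```text
tcp_pos: [0.564, -0.0739, 0.091]
wrist_force: [-3.8, 2.7, 0.7]
tcp_pos: [0.5653, -0.0738, 0.091]
wrist_force: [-8.0, 2.1, 2.9]
tcp_pos: [0.5653, -0.0738, 0.091]
wrist_force: [-9.9, 2.6, 6.2]
```

```bash
(python3 -m handwheel '[1,-0.03,0,0,0, 1,0,0,0,0]';python3 -m handwheel '[1,-0.02,0,0,0, 1,0,0,0,0]') | egrep 'tcp|force'
```

```text
tcp_pos: [0.5653, -0.0738, 0.091]
wrist_force: [-9.0, 2.1, 4.5]
tcp_pos: [0.5654, -0.0738, 0.091]
wrist_force: [-10.0, 2.5, 6.4]
```

```bash
(python3 -m handwheel '[1,-0.03,0,0,0, 1,0,0,0,0]';python3 -m handwheel '[1,-0.03,0,0,0, 1,0,0,0,0]') | egrep 'tcp|force'
```

```text
tcp_pos: [0.5654, -0.0738, 0.091]
wrist_force: [-11.4, 2.1, 7.6]
tcp_pos: [0.5654, -0.0738, 0.091]
wrist_force: [-13.6, 1.6, 9.1]
```

```bash
(python3 -m handwheel '[1,0.05,0,0,0, 1,0.1,0,0,0, 1,0.15,0,0,0, 1,0.15,0,0,0]';python3 -m handwheel '[1,0.3,0,0,0, 1,0.5,0,0,0, 1,0.5,0,0,0, 1,0.5,0,0,0, 1,0.3,0,-0.5,0, 1,0.3,0,-0.8,0, 1,0,0,-0.8,0, 1,0,0,-0.5,0]') | egrep 'tcp|force'
python3 - <<'E'
from m import *
o=st();C=cam("wrist",o);im=cams.get_image("wrist");si=cams.get_image("scene");di=cams.get_image("side")
D=cam("side")
c=np.zeros((600,800,3),np.uint8);c[:300,:400]=cv2.resize(di[150:285,200:380],(400,300))[:,:,::-1];c[:300,400:]=cv2.resize(si[180:330,260:460],(400,300))[:,:,::-1];c[300:,:480]=cv2.resize(im,(480,300))[:,:,::-1];cv2.imwrite("pics/c8.png",c)
cv2.imwrite("pics/w8.png",im[:,:,::-1]);cv2.imwrite("pics/d8.png",di[:,:,::-1])
E
```

```text
tcp_pos: [0.5599, -0.0755, 0.0914]
wrist_force: [-0.0, -0.0, 0.5]
tcp_pos: [0.499, -0.0829, 0.1578]
wrist_force: [0.3, -0.3, 0.4]
{'clock': 21.5333, 'tcp_pos': [0.499, -0.0829, 0.1578], 'tool_rot': [-0.1976, 3.1329, -0.0015], 'wrist_force': [0.2553, -0.2677, 0.3546], 'opening': -0.0002}
```

View pics/c8.png

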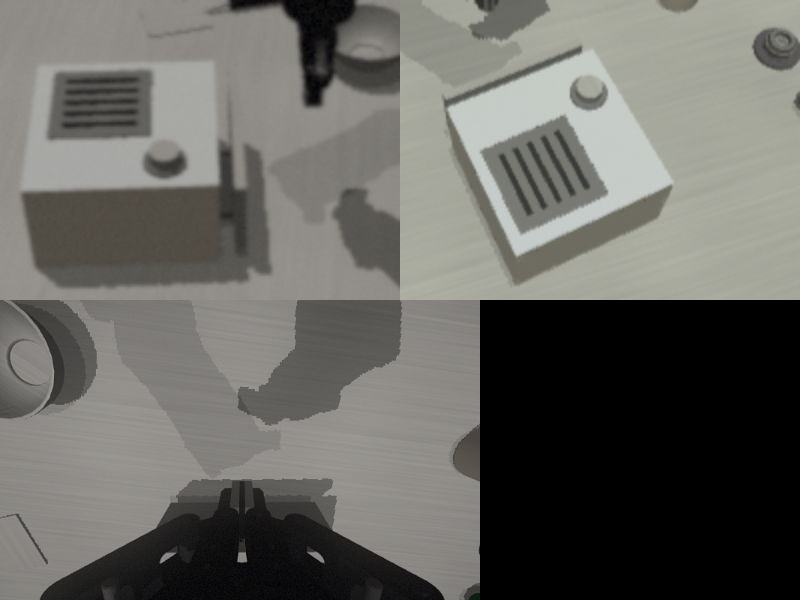

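Tray looks shut and stays, key up. Compare its protrusion with the initial first-step picture.

```bash
python3 - <<'E'
from h import *
D=cam("side");x=np.array([.992,.128,0]);y=np.array([-.128,.992,0]);F=np.array([.605,-.067,0])
out=[]
for f in("side0","d8"):
    im=cv2.imread(f"pics/{f}.png");c=cv2.resize(im[165:275,285:335],None,fx=5.4,fy=5.4,interpolation=2)
    for t,col in((.0295,(0,0,255)),(.012,(0,200,0))):
        for z in(.106,.014):
            p=(proj(D,F+x*(-.018-t)+y*.095+np.array([0,0,z]))-[285,165]+.5)*5.4;cv2.circle(c,tuple(int(v) for v in p),3,col,-1);print(f,t,z,p/5.4+[285,165])
    out.append(c);print(f,cv2.cvtColor(im,cv2.COLOR_BGR2GRAY)[238:248:4,296:326].tolist())
cv2.imwrite("pics/c9.png",np.hstack(out))
E
```

```text
side0 0.0295 0.106 [318.7849591  234.92062727]
side0 0.0295 0.014 [318.35747764 261.88958813]
side0 0.012 0.106 [311.10764904 235.15689809]
side0 0.012 0.014 [311.06545596 262.13144524]
side0 [[77, 78, 65, 52, 43, 45, 44, 45, 44, 46, 47, 61, 74, 84, 85, 83, 74, 63, 59, 60, 58, 57, 57, 62, 66, 64, 66, 66, 68, 82], [80, 78, 70, 55, 46, 43, 44, 49, 44, 45, 46, 53, 71, 83, 87, 82, 76, 64, 62, 60, 58, 61, 61, 68, 69, 65, 66, 69, 67, 70], [80, 77, 68, 47, 42, 38, 36, 37, 40, 37, 33, 42, 44, 46, 42, 45, 49, 54, 57, 60, 58, 58, 60, 66, 69, 67, 70, 68, 68, 69]]
d8 0.0295 0.106 [318.7849591  234.92062727]
d8 0.0295 0.014 [318.35747764 261.88958813]
d8 0.012 0.106 [311.10764904 235.15689809]
d8 0.012 0.014 [311.06545596 262.13144524]
d8 [[75, 74, 65, 61, 60, 57, 57, 52, 54, 52, 55, 57, 59, 59, 69, 79, 86, 87, 89, 84, 85, 85, 99, 122, 137, 140, 140, 142, 141, 141], [78, 75, 72, 62, 54, 54, 58, 57, 56, 56, 57, 57, 57, 59, 68, 79, 84, 88, 85, 86, 87, 89, 97, 123, 137, 139, 140, 139, 142, 141], [77, 75, 64, 50, 44, 41, 42, 40, 43, 51, 54, 55, 55, 56, 65, 79, 85, 86, 83, 85, 86, 87, 88, 97, 122, 137, 140, 140, 143, 140]]
```

View pics/c9.png

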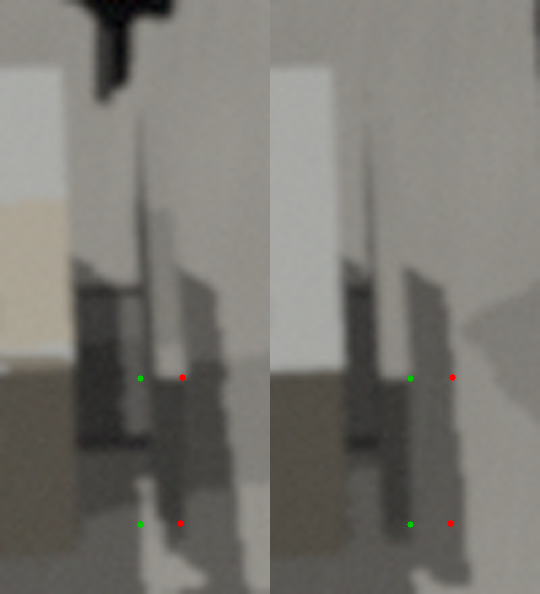

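Left, at the start, the front's corner lies on the red mark (29.5 mm). Right, now, it lies on the green mark (12 mm), so the tray is on its home step. Handing in.

```bash
python3 -m handwheel '[1,0.3,0,-0.5,0, 1,0,0,-0.5,0, 1,0,0,0,0, 1,0,0,0,0, 1,0,0,0,0]' | egrep 'tcp|force'; python3 -c "
from bench import order;print(order.sign_off())"
```

```text
tcp_pos: [0.491, -0.0834, 0.1801]
wrist_force: [0.8, 0.5, 0.0]
the job is handed in; nothing more can be done
None
```

The job is done and handed in: I pressed the key, the tray sprang out, I moved the egg from its stand to the tray's cup, and I pushed the tray home. It took about 22 s of the 72 s allowed.

- **Egg:** after I let go it stood upright in the cup, at about (0.528, -0.079) by both fixed cameras, within about 2–3 mm of my cup estimate. The shut tray hides it, so I could not check it again after closing.
- **Tray:** it went over both catches (wrist force about 11 N and 10 N) and then met the rubber buffer. The highest reading there was 13.6 N along the push and about 16.5 N in total. That counts an unexplained upward pull of up to 9 N. I only read the force between moves, so short peaks could have been higher.
- **Latched shut:** after I backed off, the side camera showed the tray about 12 mm out, against 29.5 mm at the start. It stayed put, the key was up and the arm was clear.
- **Jar, bowl and spatula:** I never went near them and the pictures show nothing disturbed, but I did not measure their positions.
- **Disagreements:** single-camera readings of the key and cup differed by up to about 9 mm. I placed the egg using the wrist camera, corrected by its view of the stand, which matched the box geometry to 1–2 mm.

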